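Fill the empty wells of the vial crate

ROBOT

A 7-joint arm with a two-finger parallel gripper is mounted at the origin on the work surface. World frame = base frame: x ahead of the robot, y to its left, z up, the work surface at z = 0. Lengths are in m, angles in rad, forces in N, time in s.
With the tool pointing down it reaches from about 0.4 to 0.85 m from the base axis. Payload 6.9 kg.
Tool frame: the origin (TCP) lies midway between the tips of the shut fingers; the grasp point (between the pads) lies 19 mm behind it; z points along the fingers, y is the line along which they close (so a half turn about z gives the same grasp; the last joint's range is limited). The gripper opens to 85 mm and grips with 20 to 120 N. Pads are 22 mm wide; open, the fingers measure 114 mm over their backs; the gripper's body (76 mm by 85 mm) begins 54 mm behind the grasp point. The pads swing forward as they close: fully open they stand 13 mm farther back than shut.
Start: joints at [-1.119, 0.507, -0.238, 1.5, 0.126, 1.149, -0.155], TCP at [0.212, 0.588, 0.231] pointing down, gripper open.
Joint ranges: [-3.08, 3.08], [-0.24, 2.05], [-1.43, 1.35], [0, 2.5], [-1.52, 4.66], [0.17, 1.96], [-2.89, 2.89]. Speed limits (rad/s): [2.39, 2.39, 3.14, 3.14, 3.14, 3.14, 3.14].

INTERFACE

Orientations are given as a rotation vector (axis times angle).
In Python, from workcell import manip, vision gives the robot as it stands.
- The arm moves only by the tool move_arm, never from a script. Its argument "targets" is a list of rows, each a list of 7 numbers: the shift along the tool's x, y, z normalised to -1 to 1, where 1 is 2.5 cm, then the turn, a rotation vector about the tool's x, y, z normalised to -1 to 1, where 1 is 30 degrees, then the closure, from 0 (fully open) to 1 (shut). In form: [[x, y, z, rx, ry, rz, claw], ...]. A call has 1 to 12 rows; each row shifts and turns the commanded pose from where the row before left it, along the tool's axes as they then stand; what a row does not reach is not made up. A row lasts 1/12 s, in which the tool goes at most 41.7 mm and 7.16 degrees, less where a joint would pass 70% of its speed; a pose out of reach is approached as far as the arm can. A call with a number of a shift or a turn outside -1 to 1 is refused whole. A call with a gripper value outside its range is refused whole. The fingers move at their own pace and stop on an object; "squeeze" is the grip in N (left out, the last holds). Time passes only in rows, so rows that do not move let the fingers close. It gives the time, the measured TCP pose, the force, the opening and the grip force at its end, in the units of the state.
- manip.get_state(): the state, without advancing time (a new reading comes with each control period).
- vision.snapshot(name): name is "scene" or "top" or "wrist"; returns a dict with "frame" (384x512x3 uint8, red, green, blue), "fx", "fy", "cx", "cy" (pixels), "extrinsics" (4x4, takes a point from camera to world coordinates). Camera axes: x right, y down, z forward; pixel columns grow to the right and rows downward; lengths in m; the calibration is good to about 2 mm. A picture is of the moment at which its call begins. There is no depth.
- manip.sign_off(): hands the job in; it is judged then, once.
The state is a dict: "time": time; "joint_pos": joint angles; "joint_vel": joint speeds; "effort": joint torques, N m; "tcp_pos": TCP position; "orientation": TCP orientation; "ft_force": force on the tool from outside, world axes, zero at the start; "ft_torque": the same for the moment, N m; "grip_width": finger opening in m; "finger_force": force on a finger pad.
Only numpy, scipy, OpenCV 4.12 (cv2) and the standard library are available. Lean on these libraries where they do the work, as an engineer would, in place of code of your own. Each camera call takes 0.05 s, during which the arm holds its last target. There are 200 camera calls.

TASK

Stand the two loose medium-sized vials from the table in the two empty wells of the foam-topped vial crate, one in each, upright and right down on the well floor. They are the same size as the vial that already stands in the crate; leave that one where it is, and ignore the wide vial and the little slim one. The vials are glass: lower them in rather than dropping them, and do not knock them over.

Things in the scene. Friction and masses are not known exactly. Their poses are not given: they have to be found in the camera images.
- crate: low grey crate with a yellow foam cover, fixed; 130 mm in its x, 260 in its y, top 70 mm above the table (trim 1.5 mm higher). Origin: centre of underside, z up. Three round wells, 54 mm wide, 22 deep (flat floor 48 mm above the table), at x = 0, y = -75, 0, +75 mm in its frame. One, varying, holds a vial; two are empty. A seated vial sticks out 53 mm
- kept_mid (a point): the vial already in one of the wells; clear glass, white label, silver collar, grey cap; 34 mm across over its lower 51 mm (grip there), narrower above, 75 mm tall, about 70 g. The point is its centre, half-way up (37.5 mm above its base); z up its axis. Nearest other vial on the table (58 or 20 mm wide, or its twin) at least 90 mm off, centre to centre
- vial_a_mid (a point): one loose vial standing on the table; clear glass, white label, silver collar, grey cap; 34 mm across over its lower 51 mm (grip there), narrower above, 75 mm tall, about 70 g. The point is its centre, half-way up (37.5 mm above its base); z up its axis. Nearest other vial on the table (58 or 20 mm wide, or its twin) at least 90 mm off, centre to centre
- vial_b_mid (a point): the other loose vial on the table, its twin; clear glass, white label, silver collar, grey cap; 34 mm across over its lower 51 mm (grip there), narrower above, 75 mm tall, about 70 g. The point is its centre, half-way up (37.5 mm above its base); z up its axis. Nearest other vial on the table (58 or 20 mm wide, or its twin) at least 90 mm off, centre to centre
Not all that is in view belongs to the job. Leave any blue or orange look-alike of the part that bears vial_b_mid alone.

How it is judged:
At the end, for the whole second after the job is handed in: Both loose vials and the one that was there stand in the crate's three wells, one in each: centre within 14 mm of a well's centre along each crate axis, within 8 mm of the height of a vial on the well floor, within 10 degrees of upright, at rest (x of vial_a_mid in the frame of crate between -0.014 and 0.014 m and z of vial_a_mid in the frame of crate between 0.0775 and 0.0935 m and (y of vial_a_mid in the frame of crate between -0.089 and -0.061 m or y of vial_a_mid in the frame of crate between -0.014 and 0.014 m or y of vial_a_mid in the frame of crate between 0.061 and 0.089 m) and angle between each of vial_a_mid, vial_b_mid, kept_mid's own z axis and vertical below 0.175 rad and linear speed of each of vial_a, vial_b, kept below 0.03 m/s and x of vial_b_mid in the frame of crate between -0.014 and 0.014 m and z of vial_b_mid in the frame of crate between 0.0775 and 0.0935 m and (y of vial_b_mid in the frame of crate between -0.089 and -0.061 m or y of vial_b_mid in the frame of crate between -0.014 and 0.014 m or y of vial_b_mid in the frame of crate between 0.061 and 0.089 m) and x of kept_mid in the frame of crate between -0.014 and 0.014 m and z of kept_mid in the frame of crate between 0.0775 and 0.0935 m and (y of kept_mid in the frame of crate between -0.089 and -0.061 m or y of kept_mid in the frame of crate between -0.014 and 0.014 m or y of kept_mid in the frame of crate between 0.061 and 0.089 m)); the robot touches nothing.
It fails at once if the vial already in the crate is moved by more than 30 mm (distance of kept_mid from where it was at the start of the episode above 0.03 m).
It fails at once if a loose vial is knocked over (tilted more than 45 degrees) (angle between any of vial_a_mid, vial_b_mid's own z axis and vertical above 0.8 rad).
It fails at once if a vial is dropped or thrown (faster than 0.8 m/s with no finger on it: a fall of more than about 30 mm) ((contact force between vial_a and the fingers below 0.01 N and linear speed of vial_a above 0.8 m/s) or (contact force between vial_b and the fingers below 0.01 N and linear speed of vial_b above 0.8 m/s) or (contact force between kept and the fingers below 0.01 N and linear speed of kept above 0.8 m/s)).
It also fails if it takes over 58 s, if anything falls off the work surface, if the arm or the gripper's body presses on something with over 40 N, if the wrist force passes 120 N, or if a joint passes its speed limit or range.

## Working session

There is one attempt and no reset: what is moved stays moved. The work goes in short steps, Python scripts to look and compute and a tool call to move; the robot and the scene stay as the last step left them, time stands still between calls to the robot, and variables do not carry over. Pictures are saved under pics/ and viewed, at most 10 in all, crops included, and the job is handed in when it is done.

Besides the shell and the picture viewer there is one more tool, called after "Request:" as a command line: name --pt "numbers of a row" for each row, then --argument value for the rest. move_arm: Moves the arm, as the interface text tells. Its arguments: {"type":"object","properties":{"targets":{"type":"array","items":{"type":"array","items":{"type":"number","minimum":-1,"maximum":1}}},"squeeze":{"type":"number"}},"required":["targets"]}

```bash
mkdir -p pics; cat > h.py <<'E'
import numpy as np, cv2
from workcell import manip, vision
def cast(s,u,v,z):
    E=np.array(s["extrinsics"]); d=E[:3,:3]@np.array([(u-s["cx"])/s["fx"],(v-s["cy"])/s["fy"],1])
    o=E[:3,3]; return o+d*(z-o[2])/d[2]
def proj(s,p):
    E=np.array(s["extrinsics"]); q=E[:3,:3].T@(np.array(p)-E[:3,3]); return np.array([s["fx"]*q[0]/q[2]+s["cx"],s["fy"]*q[1]/q[2]+s["cy"]])
def save(s,n,crop=None,k=1):
    f=s["frame"][:,:,::-1]
    if crop: f=f[crop[1]:crop[3],crop[0]:crop[2]]
    cv2.imwrite("pics/"+n,cv2.resize(f,None,fx=k,fy=k,interpolation=cv2.INTER_CUBIC))
E
python3 - <<'E'
from h import *
import pickle
for n in("top","scene"):
    s=vision.snapshot(n); pickle.dump(s,open(n+".pkl","wb")); save(s,n+"0.png",k=1.5); print(n,s["fx"],s["cx"],s["cy"],np.round(s["extrinsics"],3).tolist())
print(manip.get_state())
E
```

```text
top 389.9689808299468 257.2429234426939 194.12145402943068 [[-0.019, -0.989, 0.149, 0.375], [-1.0, 0.019, 0.004, -0.015], [-0.007, -0.149, -0.989, 1.018], [0.0, 0.0, 0.0, 1.0]]
scene 349.0137746410318 257.1686471516151 185.71132582755448 [[0.092, 0.673, -0.734, 1.143], [0.996, -0.048, 0.081, -0.091], [0.019, -0.738, -0.674, 0.684], [0.0, 0.0, 0.0, 1.0]]
{'time': 0.1, 'joint_pos': array([-1.11952446,  0.50824371, -0.23753332,  1.50105299,  0.12570936,
        1.148906  , -0.15480835]), 'joint_vel': array([ 0.00039105, -0.00190267, -0.00158257, -0.00238532,  0.00160368,
        0.00090786, -0.00087501]), 'effort': array([-4.97747882e-03, -6.21848559e+01, -2.19486013e+00, -2.50204253e+01,
        1.24462374e-02,  7.73129461e-03, -6.05948316e-06]), 'tcp_pos': array([0.21174152, 0.58754804, 0.23051597]), 'orientation': array([-5.40377143e-01, -3.09452611e+00,  2.51738819e-03]), 'ft_force': array([ 0.06032835,  0.01201058, -0.66563408]), 'ft_torque': array([0.04514216, 0.00130817, 0.04455364]), 'finger_force': 0.0, 'grip_width': 0.08519259028412117}
```

View pics/top0.png

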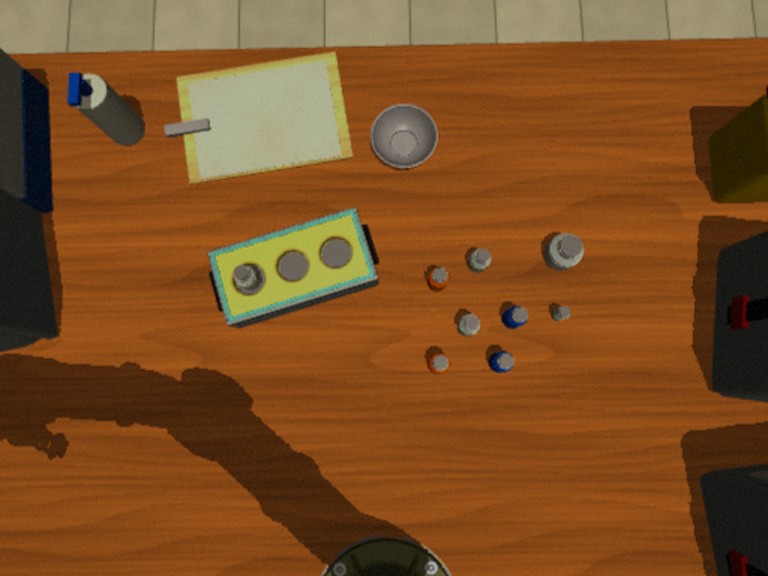

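View pics/scene0.png

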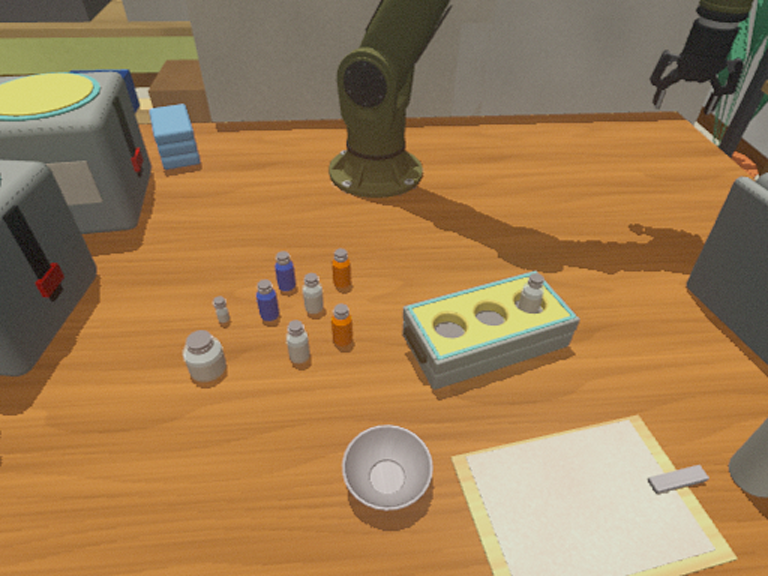

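Candidates (top0 pixels): clear/white mids (480,259) and (468,324); wide white (564,250); slim white (561,313); blue (515,316), (502,361); orange (438,277), (439,363); kept one in the crate (247,278). By the description I choose (480,259) and (468,324). The empty wells are the middle (293,266) and right (336,252). Next is one close crop to check.

```bash
python3 - <<'E'
from h import *
import pickle
s=pickle.load(open("top.pkl","rb"))
f=s["frame"]
a=f[130:222,135:260]; b=f[160:252,275:400]
im=np.hstack([cv2.resize(a,None,fx=3.2*1,fy=3.2,interpolation=cv2.INTER_CUBIC),cv2.resize(b,None,fx=3.2,fy=3.2,interpolation=cv2.INTER_CUBIC)])
cv2.imwrite("pics/crop.png",im[:,:,::-1])
t=pickle.load(open("scene.pkl","rb"));save(t,"scrop.png",(120,160,400,265),2.8)
E
```

```text
(no output)
```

View pics/crop.png

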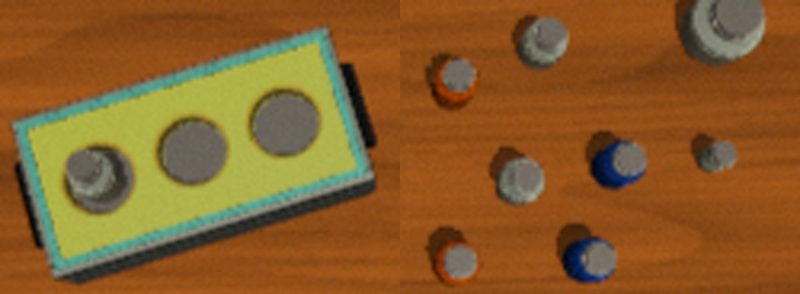

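View pics/scrop.png

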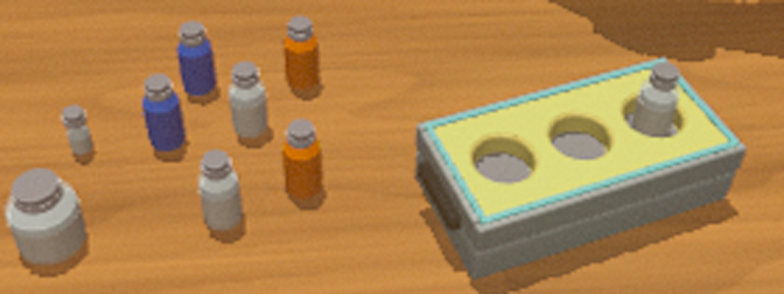

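The crops confirm the choice. The two white twins have caps at crop (549,35) and (525,174), and scrop (215,159) and (245,71). The empty wells are at crop (193,151) and (285,123). Next I'll compute positions from both cameras.

```bash
cat >> h.py <<'E'
import pickle
E
python3 - <<'E'
from h import *
s=pickle.load(open("top.pkl","rb")); t=pickle.load(open("scene.pkl","rb"))
def L(u,v): return 135+(u+.5)/3.2-.5,130+(v+.5)/3.2-.5
def R(u,v): return 275+(u-400+.5)/3.2-.5,160+(v+.5)/3.2-.5
def S(u,v): return 120+(u+.5)/2.8-.5,160+(v+.5)/2.8-.5
for n,p in dict(A=(549,35),B=(525,174),orA=(460,74),orB=(460,262),bl1=(629,160),bl2=(598,258),slim=(723,154),wide=(738,12)).items(): print(n,cast(s,*R(*p),.075).round(4))
for n,p in dict(A=(215,159),B=(245,71),bl1=(159,83),or1=(300,130)).items(): print("sc",n,cast(t,*S(*p),.075).round(4))
for n,p in dict(kept=(99,179),mid=(193,151),right=(285,123)).items(): print(n,cast(s,*L(*p),.07).round(4))
print("keptcap",cast(s,*L(86,165),.123).round(4))
for n,p in dict(kept=(653,115),mid=(580,136),right=(503,159)).items(): print("sc",n,cast(t,*S(*p),.07).round(4))
for p in((14,124),(327,30),(372,178),(57,272)): print(cast(s,*L(*p),.0715).round(4))
from scipy.spatial.transform import Rotation as Ro
print(Ro.from_rotvec(manip.get_state()["orientation"]).as_matrix().round(3))
E
```

```text
A [ 0.5723 -0.1699  0.075 ]
B [ 0.4652 -0.1471  0.075 ]
orA [ 0.5431 -0.1004  0.075 ]
orB [ 0.3999 -0.0957  0.075 ]
bl1 [ 0.4744 -0.2263  0.075 ]
bl2 [ 0.401  -0.1993  0.075 ]
slim [ 0.4776 -0.2978  0.075 ]
wide [ 0.5875 -0.3164  0.075 ]
sc A [ 0.5765 -0.1704  0.075 ]
sc B [ 0.4682 -0.1468  0.075 ]
sc bl1 [ 0.4789 -0.2243  0.075 ]
sc or1 [ 0.5478 -0.0984  0.075 ]
kept [0.5432 0.215  0.07  ]
mid [0.5638 0.1425 0.07  ]
right [0.5845 0.0711 0.07  ]
keptcap [0.5444 0.2119 0.123 ]
sc kept [0.5475 0.2171 0.07  ]
sc mid [0.5683 0.1452 0.07  ]
sc right [0.5902 0.0728 0.07  ]
[0.5876 0.2815 0.0715]
[0.658  0.0376 0.0715]
[0.5396 0.0042 0.0715]
[0.4716 0.2455 0.0715]
[[-0.941  0.339 -0.001]
 [ 0.339  0.941 -0.002]
 [-0.    -0.002 -1.   ]]
```

Averages from the two cameras: A (0.574,-0.170), B (0.4665,-0.147), mid well (0.566,0.1435), right well (0.587,0.072). I'll first turn the tool so it closes along world x, which clears all the neighbours. After that, tool x = world +y, tool y = world +x, tool z = down.

Request:
move_arm --pt "0 0 0 0 0 0.234 0" --pt "0 0 0 0 0 0.234 0" --pt "0 0 0 0 0 0.234 0" --pt "0 0 0 0 0 0.234 0" --pt "0 0 0 0 0 0.234 0" --pt "0 0 0 0 0 0.234 0" --pt "0 0 0 0 0 0.234 0" --pt "0 0 0 0 0 0.234 0" --pt "0 0 0 0 0 0.234 0" --pt "0 0 0 0 0 0.234 0" --pt "0 0 0 0 0 0 0"

```text
time: 1.02
tcp_pos: [0.2116, 0.5878, 0.2308]
orientation: [2.227, 2.215, -0.001]
ft_force: [0.5, -0.2, 0.7]
grip_width: 0.0852
finger_force: 0.0
```

Request:
move_arm --pt "-0.842 0.402 0 0 0 0 0" --pt "-0.842 0.402 0 0 0 0 0" --pt "-0.842 0.402 0 0 0 0 0" --pt "-0.842 0.402 0 0 0 0 0" --pt "-0.842 0.402 0 0 0 0 0" --pt "-0.842 0.402 0 0 0 0 0" --pt "-0.842 0.402 0 0 0 0 0" --pt "-0.842 0.402 0 0 0 0 0" --pt "-0.842 0.402 0 0 0 0 0" --pt "-0.842 0.402 0 0 0 0 0" --pt "-0.842 0.402 0 0 0 0 0" --pt "-0.842 0.402 0 0 0 0 0"

```text
time: 2.02
tcp_pos: [0.3326, 0.3342, 0.2312]
orientation: [2.216, 2.226, -0.0]
ft_force: [0.8, 0.2, -0.5]
grip_width: 0.0854
finger_force: 0.0
```

Request:
move_arm --pt "-0.842 0.402 0 0 0 0 0" --pt "-0.842 0.402 0 0 0 0 0" --pt "-0.842 0.402 0 0 0 0 0" --pt "-0.842 0.402 0 0 0 0 0" --pt "-0.842 0.402 0 0 0 0 0" --pt "-0.842 0.402 0 0 0 0 0" --pt "-0.842 0.402 0 0 0 0 0" --pt "-0.842 0.402 0 0 0 0 0" --pt "-0.842 0.402 0 0 0 0 0" --pt "-0.842 0.402 0 0 0 0 0" --pt "-0.842 0.402 0 0 0 0 0" --pt "-0.842 0.402 0 0 0 0 0"

```text
time: 3.02
tcp_pos: [0.4531, 0.0816, 0.2312]
orientation: [2.216, 2.227, -0.001]
ft_force: [0.0, 0.6, -0.6]
grip_width: 0.0853
finger_force: 0.0
```

Request:
move_arm --pt "-0.842 0.402 0 0 0 0 0" --pt "-0.842 0.402 0 0 0 0 0" --pt "-0.842 0.402 0 0 0 0 0" --pt "-0.842 0.402 0 0 0 0 0" --pt "-0.842 0.402 0 0 0 0 0" --pt "-0.842 0.402 0 0 0 0 0" --pt "-0.842 0.402 0 0 0 0 0" --pt "-0.842 0.402 0 0 0 0 0" --pt "-0.842 0.402 0 0 0 0 0" --pt "-0.842 0.402 0 0 0 0 0" --pt "-0.842 0.402 0 0 0 0 0" --pt "0 0 0 0 0 0 0"

```text
time: 4.02
tcp_pos: [0.5641, -0.154, 0.2309]
orientation: [2.221, 2.219, -0.004]
ft_force: [-0.4, -0.5, -0.1]
grip_width: 0.0854
finger_force: 0.0
```

```bash
python3 - <<'E'
from h import *
s=vision.snapshot("wrist"); pickle.dump(s,open("w1.pkl","wb")); save(s,"w1.png",k=1.5)
for n,p in dict(A=(.574,-.17,.075),B=(.4665,-.147,.075)).items(): print(n,proj(s,p)*1.5)
print(manip.get_state()["tcp_pos"])
E
```

```text
A [391.2391898  284.21872457]
B [238.20267541 252.92017172]
[ 0.56343262 -0.15150275  0.23073325]
```

View pics/w1.png

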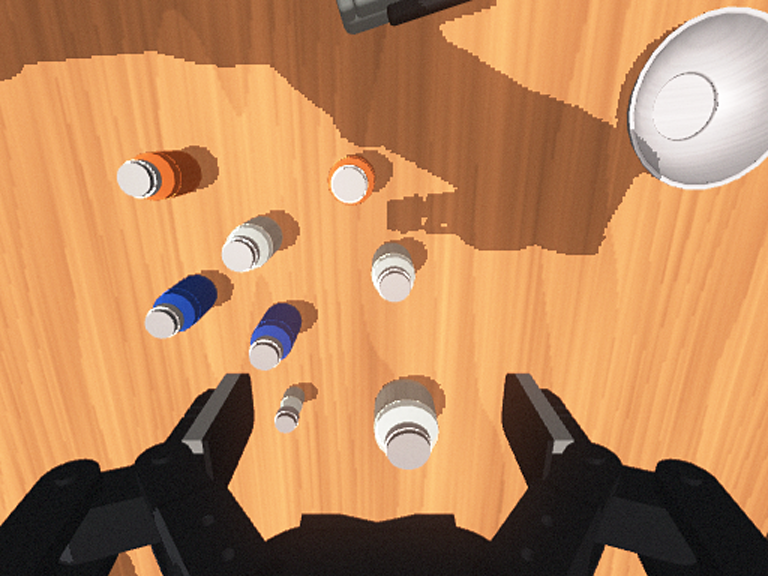

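The wrist view shows A's cap at (395,285) and B's at (240,254), against predicted (391,284) and (238,253), so they agree to about 2 mm. Going for A at (0.575,-0.1705).

Request:
move_arm --pt "-0.38 0.23 0 0 0 0 0" --pt "-0.38 0.23 0 0 0 0 0" --pt "0 0 0.8 0 0 0 0" --pt "0 0 0.8 0 0 0 0" --pt "0 0 0.8 0 0 0 0" --pt "0 0 0.8 0 0 0 0" --pt "0 0 0.8 0 0 0 0" --pt "0 0 0 0 0 0 0" --pt "0 0 0 0 0 0 0"

```text
time: 4.82
tcp_pos: [0.5747, -0.1676, 0.1308]
orientation: [-2.219, -2.221, 0.002]
ft_force: [1.4, 0.7, -0.2]
grip_width: 0.0855
finger_force: 0.0
```

Request:
move_arm --pt "-0.11 0 0.6 0 0 0 0" --pt "0 0 0.6 0 0 0 0" --pt "0 0 0.6 0 0 0 0" --pt "0 0 0.6 0 0 0 0" --pt "0 0 0.6 0 0 0 0" --pt "0 0 0.6 0 0 0 0" --pt "0 0 0.6 0 0 0 0" --pt "0 0 0 0 0 0 0" --pt "0 0 0 0 0 0 0"

```text
time: 5.57
tcp_pos: [0.5756, -0.1708, 0.0272]
orientation: [2.221, 2.221, 0.001]
ft_force: [1.0, 0.1, -0.4]
grip_width: 0.0857
finger_force: 0.0
```

Request:
move_arm --squeeze 30 --pt "0 0 0 0 0 0 0.4" --pt "0 0 0 0 0 0 0.45" --pt "0 0 0 0 0 0 0.5" --pt "0 0 0 0 0 0 0.55" --pt "0 0 0 0 0 0 0.6" --pt "0 0 0 0 0 0 0.65" --pt "0 0 0 0 0 0 0.7" --pt "0 0 0 0 0 0 0.75" --pt "0 0 0 0 0 0 0.8" --pt "0 0 0 0 0 0 0.8" --pt "0 0 0 0 0 0 0.8"

```text
time: 6.48
tcp_pos: [0.5753, -0.1707, 0.0269]
orientation: [2.221, 2.221, 0.001]
ft_force: [0.2, -0.0, 6.1]
grip_width: 0.0328
finger_force: 29.6
```

Request:
move_arm --pt "0 0 -0.2 0 0 0 0.8" --pt "0 0 -0.4 0 0 0 0.8" --pt "0 0 -0.6 0 0 0 0.8" --pt "0 0 -0.7 0 0 0 0.8" --pt "0 0 -0.7 0 0 0 0.8" --pt "0 0 -0.7 0 0 0 0.8" --pt "0 0 -0.7 0 0 0 0.8" --pt "0 0 -0.7 0 0 0 0.8" --pt "0 0 -0.7 0 0 0 0.8" --pt "0 0 -0.6 0 0 0 0.8" --pt "0 0 0 0 0 0 0.8" --pt "0 0 0 0 0 0 0.8"

```text
time: 7.48
tcp_pos: [0.5752, -0.1708, 0.1773]
orientation: [2.221, 2.22, 0.001]
ft_force: [-0.4, 0.1, -1.4]
grip_width: 0.0329
finger_force: 30.0
```

Request:
move_arm --pt "0.3 -0.023 0 0 0 0 0.8" --pt "0.6 -0.023 0 0 0 0 0.8" --pt "0.84 -0.023 0 0 0 0 0.8" --pt "0.84 -0.023 0 0 0 0 0.8" --pt "0.84 -0.023 0 0 0 0 0.8" --pt "0.84 -0.023 0 0 0 0 0.8" --pt "0.84 -0.023 0 0 0 0 0.8" --pt "0.84 -0.023 0 0 0 0 0.8" --pt "0.84 -0.023 0 0 0 0 0.8" --pt "0.84 -0.023 0 0 0 0 0.8" --pt "0.84 -0.023 0 0 0 0 0.8" --pt "0.84 -0.023 0 0 0 0 0.8"

```text
time: 8.48
tcp_pos: [0.5669, 0.0636, 0.175]
orientation: [-2.22, -2.221, 0.003]
ft_force: [-0.0, 0.3, -0.6]
grip_width: 0.0331
finger_force: 30.0
```

Request:
move_arm --pt "0.84 -0.023 0 0 0 0 0.8" --pt "0.84 -0.023 0 0 0 0 0.8" --pt "0.84 -0.023 0 0 0 0 0.8" --pt "0.6 -0.023 0 0 0 0 0.8" --pt "0.2 0 0 0 0 0 0.8" --pt "0 0 0 0 0 0 0.8" --pt "0 0 0 0 0 0 0.8" --pt "0 0 0 0 0 0 0.8"

```text
time: 9.15
tcp_pos: [0.5657, 0.1433, 0.176]
orientation: [2.223, 2.219, -0.002]
ft_force: [-0.5, -0.4, -0.3]
grip_width: 0.0329
finger_force: 30.0
```

```bash
python3 - <<'E'
from h import *
s=vision.snapshot("scene"); pickle.dump(s,open("s2.pkl","wb"))
w=vision.snapshot("wrist")
a=cv2.resize(s["frame"][130:270,240:400],(560,490),interpolation=cv2.INTER_CUBIC)
b=cv2.resize(w["frame"],(560,420))[:,140:380]
im=np.zeros((490,800,3),np.uint8); im[:,:560]=a; im[:420,560:]=b
cv2.imwrite("pics/s2.png",im[:,:,::-1])
E
```

```text
(no output)
```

View pics/s2.png

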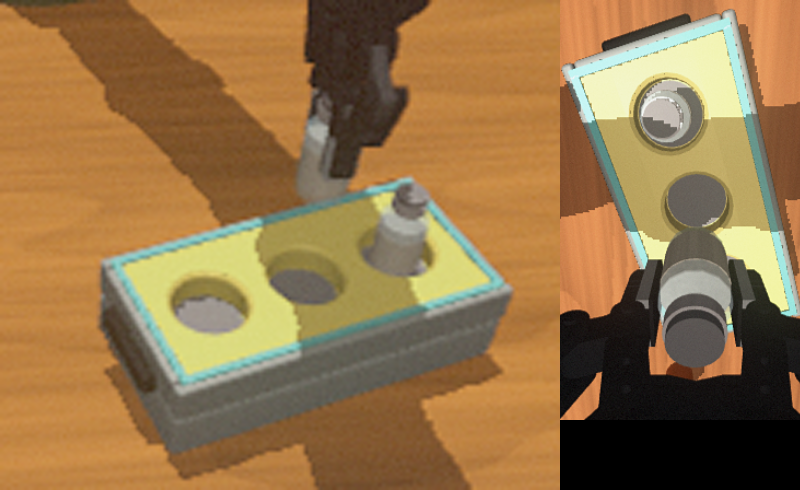

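The vial hangs upright, with its base at about (322,185) in the left crop. The mid well is at (697,200) in the wrist part. Checking these against the calibration.

```bash
python3 - <<'E'
from h import *
s=pickle.load(open("s2.pkl","rb")); p=proj(s,(.566,.1435,.149)); print((p-[240,130])*3.5)
w=vision.snapshot("wrist")
print(cast(w,253.3,182.9,.07), cast(w,(670-420)*512/560,114*512/560,.07)); p=proj(w,(.566,.1435,.149)); print(p*560/512+[420,0])
E
```

```text
[318.93245441 188.0821978 ]
[0.56735967 0.14997166 0.07      ] [0.54709263 0.21703976 0.07      ]
[695.44518556 249.3714176 ]
```

Request:
move_arm --pt "0.06 0 0.6 0 0 0 0.8" --pt "0 0 0.6 0 0 0 0.8" --pt "0 0 0.6 0 0 0 0.8" --pt "0 0 0.6 0 0 0 0.8" --pt "0 0 0.5 0 0 0 0.8" --pt "0 0 0.4 0 0 0 0.8" --pt "0 0 0.2 0 0 0 0.8" --pt "0 0 0.1 0 0 0 0.8" --pt "0 0 0 0 0 0 0.8" --pt "0 0 0 0 0 0 0.8"

```text
time: 10.13
tcp_pos: [0.5662, 0.1463, 0.0868]
orientation: [2.222, 2.221, 0.001]
ft_force: [-0.5, -1.0, -0.7]
grip_width: 0.0329
finger_force: 30.0
```

Request:
move_arm --pt "0 0 0.1 0 0 0 0.8" --pt "0 0 0.1 0 0 0 0.8" --pt "0 0 0 0 0 0 0.8" --pt "0 0 0 0 0 0 0.8"

```text
time: 10.47
tcp_pos: [0.5658, 0.1464, 0.0813]
orientation: [-2.222, -2.221, -0.0]
ft_force: [-1.0, -0.3, 0.7]
grip_width: 0.0326
finger_force: 30.0
```

Request:
move_arm --pt "0 0 0.1 0 0 0 0.8" --pt "0 0 0.1 0 0 0 0.8" --pt "0 0 0.03 0 0 0 0.8" --pt "0 0 0 0 0 0 0.8" --pt "0 0 0 0 0 0 0.8"

```text
time: 10.88
tcp_pos: [0.5658, 0.1464, 0.0754]
orientation: [-2.222, -2.221, 0.0]
ft_force: [-0.5, 0.2, -0.2]
grip_width: 0.033
finger_force: 30.0
```

Request:
move_arm --pt "0 0 0.04 0 0 0 0.8" --pt "0 0 0 0 0 0 0.8" --pt "0 0 0 0 0 0 0.8"

```text
time: 11.13
tcp_pos: [0.566, 0.1464, 0.0749]
orientation: [2.222, 2.221, 0.001]
ft_force: [-1.1, -0.1, 2.9]
grip_width: 0.0326
finger_force: 30.4
```

There is contact on the well floor. Releasing slowly, then lifting.

Request:
move_arm --pt "0 0 0 0 0 0 0.55" --pt "0 0 0 0 0 0 0.5" --pt "0 0 0 0 0 0 0.45" --pt "0 0 0 0 0 0 0.35" --pt "0 0 0 0 0 0 0.2" --pt "0 0 0 0 0 0 0" --pt "0 0 0 0 0 0 0" --pt "0 0 0 0 0 0 0" --pt "0 0 0 0 0 0 0"

```text
time: 11.88
tcp_pos: [0.5658, 0.1464, 0.0745]
orientation: [2.222, 2.221, -0.0]
ft_force: [0.0, -0.4, 0.3]
grip_width: 0.0855
finger_force: 0.0
```

Request:
move_arm --pt "0 0 -0.3 0 0 0 0" --pt "0 0 -0.5 0 0 0 0" --pt "0 0 -0.8 0 0 0 0" --pt "0 0 -0.8 0 0 0 0" --pt "0 0 -0.8 0 0 0 0" --pt "0 0 -0.8 0 0 0 0" --pt "0 0 0 0 0 0 0" --pt "0 0 0 0 0 0 0"

```text
time: 12.55
tcp_pos: [0.5665, 0.1465, 0.1761]
orientation: [2.221, 2.22, 0.004]
ft_force: [-0.2, 0.1, -1.6]
grip_width: 0.0853
finger_force: 0.0
```

Next B at (0.468,-0.1475).

Request:
move_arm --pt "-0.84 -0.281 0 0 0 0 0" --pt "-0.84 -0.281 0 0 0 0 0" --pt "-0.84 -0.281 0 0 0 0 0" --pt "-0.84 -0.281 0 0 0 0 0" --pt "-0.84 -0.281 0 0 0 0 0" --pt "-0.84 -0.281 0 0 0 0 0" --pt "-0.84 -0.281 0 0 0 0 0" --pt "-0.84 -0.281 0 0 0 0 0" --pt "-0.84 -0.281 0 0 0 0 0" --pt "-0.84 -0.281 0 0 0 0 0" --pt "-0.84 -0.281 0 0 0 0 0" --pt "-0.84 -0.281 0 0 0 0 0"

```text
time: 13.55
tcp_pos: [0.4803, -0.1064, 0.1737]
orientation: [-2.221, -2.22, 0.002]
ft_force: [1.3, -0.3, -0.0]
grip_width: 0.0851
finger_force: 0.0
```

Request:
move_arm --pt "-0.84 -0.281 0 0 0 0 0" --pt "-0.84 -0.281 0 0 0 0 0" --pt "0 0 0 0 0 0 0" --pt "0 0 0 0 0 0 0" --pt "0 0 0 0 0 0 0"

```text
time: 13.97
tcp_pos: [0.4672, -0.1468, 0.174]
orientation: [-2.221, -2.22, 0.0]
ft_force: [0.7, 0.5, -0.4]
grip_width: 0.0855
finger_force: 0.0
```

```bash
python3 - <<'E'
from h import *
t=vision.snapshot("top"); w=vision.snapshot("wrist"); s=vision.snapshot("scene")
im=np.zeros((560,800,3),np.uint8)
im[:280,:400]=cv2.resize(t["frame"][130:228,120:260],(400,280),interpolation=cv2.INTER_CUBIC)
im[:280,400:]=cv2.resize(s["frame"][150:248,260:400],(400,280),interpolation=cv2.INTER_CUBIC)
im[280:,:373]=cv2.resize(w["frame"],(373,280))
cv2.imwrite("pics/c3.png",im[:,:,::-1])
print(manip.get_state()["tcp_pos"], (proj(w,(.468,-.1475,.075))*373/512+[0,280]).round(1))
E
```

```text
[ 0.46762708 -0.14639194  0.17421911] [183.9 421.2]
```

View pics/c3.png

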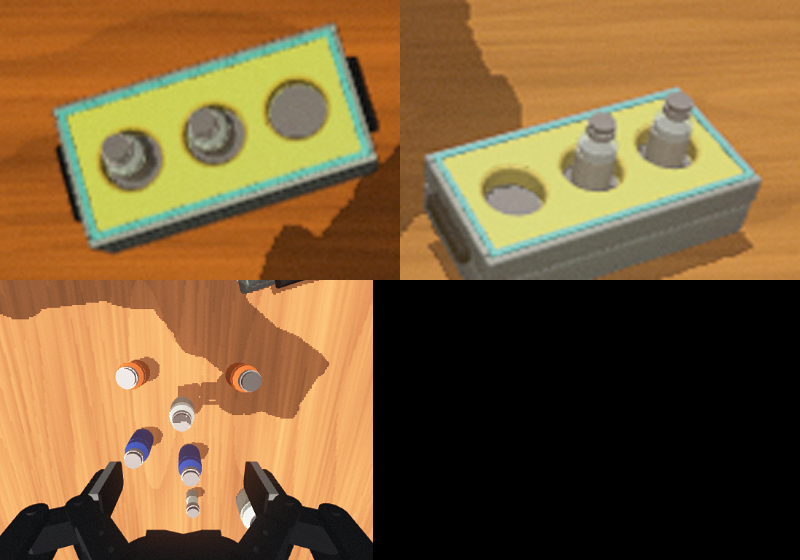

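A is seated upright in the mid well. B's cap is at (181,421) against the predicted (184,421), within about 2 mm. Descending on B.

Request:
move_arm --pt "-0.03 -0.02 0.7 0 0 0 0" --pt "0 0 0.7 0 0 0 0" --pt "0 0 0.7 0 0 0 0" --pt "0 0 0.7 0 0 0 0" --pt "0 0 0.7 0 0 0 0" --pt "0 0 0.7 0 0 0 0" --pt "0 0 0.6 0 0 0 0" --pt "0 0 0.5 0 0 0 0" --pt "0 0 0.4 0 0 0 0" --pt "0 0 0.2 0 0 0 0" --pt "0 0 0 0 0 0 0" --pt "0 0 0 0 0 0 0"

```text
time: 15.12
tcp_pos: [0.467, -0.148, 0.0271]
orientation: [-2.221, -2.222, 0.0]
ft_force: [0.4, -0.1, -0.1]
grip_width: 0.0853
finger_force: 0.0
```

Request:
move_arm --squeeze 30 --pt "0 0 0 0 0 0 0.4" --pt "0 0 0 0 0 0 0.45" --pt "0 0 0 0 0 0 0.5" --pt "0 0 0 0 0 0 0.55" --pt "0 0 0 0 0 0 0.6" --pt "0 0 0 0 0 0 0.65" --pt "0 0 0 0 0 0 0.7" --pt "0 0 0 0 0 0 0.75" --pt "0 0 0 0 0 0 0.8" --pt "0 0 0 0 0 0 0.8" --pt "0 0 0 0 0 0 0.8"

```text
time: 16.03
tcp_pos: [0.4668, -0.1484, 0.0274]
orientation: [2.222, 2.221, 0.0]
ft_force: [-1.3, 0.0, 6.1]
grip_width: 0.033
finger_force: 29.4
```

Request:
move_arm --pt "0 0 -0.2 0 0 0 0.8" --pt "0 0 -0.4 0 0 0 0.8" --pt "0 0 -0.6 0 0 0 0.8" --pt "0 0 -0.7 0 0 0 0.8" --pt "0 0 -0.7 0 0 0 0.8" --pt "0 0 -0.7 0 0 0 0.8" --pt "0 0 -0.7 0 0 0 0.8" --pt "0 0 -0.7 0 0 0 0.8" --pt "0 0 -0.7 0 0 0 0.8" --pt "0 0 -0.6 0 0 0 0.8" --pt "0 0 0 0 0 0 0.8" --pt "0 0 0 0 0 0 0.8"

```text
time: 17.03
tcp_pos: [0.4672, -0.1483, 0.1775]
orientation: [2.221, 2.221, 0.002]
ft_force: [0.1, -1.1, -1.1]
grip_width: 0.0328
finger_force: 30.0
```

Request:
move_arm --pt "0.3 0.15 0 0 0 0 0.8" --pt "0.6 0.3 0 0 0 0 0.8" --pt "0.8 0.45 0 0 0 0 0.8" --pt "0.8 0.45 0 0 0 0 0.8" --pt "0.8 0.45 0 0 0 0 0.8" --pt "0.8 0.45 0 0 0 0 0.8" --pt "0.8 0.45 0 0 0 0 0.8" --pt "0.8 0.45 0 0 0 0 0.8" --pt "0.8 0.45 0 0 0 0 0.8" --pt "0.8 0.45 0 0 0 0 0.8" --pt "0.8 0.45 0 0 0 0 0.8" --pt "0.7 0.3 0 0 0 0 0.8"

```text
time: 18.03
tcp_pos: [0.5871, 0.0742, 0.1752]
orientation: [-2.219, -2.221, 0.002]
ft_force: [0.1, 0.2, -0.8]
grip_width: 0.033
finger_force: 30.0
```

Request:
move_arm --pt "0.1 0.03 0 0 0 0 0.8" --pt "0 0 0 0 0 0 0.8" --pt "0 0 0 0 0 0 0.8" --pt "0 0 0 0 0 0 0.8"

```text
time: 18.37
tcp_pos: [0.587, 0.0729, 0.1765]
orientation: [-2.223, -2.219, 0.003]
ft_force: [-0.7, 0.1, -0.9]
grip_width: 0.0323
finger_force: 30.0
```

Request:
move_arm --pt "0 0 0.6 0 0 0 0.8" --pt "0 0 0.6 0 0 0 0.8" --pt "0 0 0.6 0 0 0 0.8" --pt "0 0 0.6 0 0 0 0.8" --pt "0 0 0.5 0 0 0 0.8" --pt "0 0 0.4 0 0 0 0.8" --pt "0 0 0.2 0 0 0 0.8" --pt "0 0 0.1 0 0 0 0.8" --pt "0 0 0.1 0 0 0 0.8" --pt "0 0 0.1 0 0 0 0.8" --pt "0 0 0 0 0 0 0.8" --pt "0 0 0 0 0 0 0.8"

```text
time: 19.37
tcp_pos: [0.5879, 0.0742, 0.0824]
orientation: [2.221, 2.221, 0.001]
ft_force: [-0.2, -0.3, -0.3]
grip_width: 0.0326
finger_force: 30.0
```

Request:
move_arm --pt "0 0 0.1 0 0 0 0.8" --pt "0 0 0.08 0 0 0 0.8" --pt "0 0 0.04 0 0 0 0.8" --pt "0 0 0 0 0 0 0.8" --pt "0 0 0 0 0 0 0.8"

```text
time: 19.78
tcp_pos: [0.5876, 0.0741, 0.0765]
orientation: [-2.222, -2.221, 0.0]
ft_force: [-0.3, -1.2, -0.9]
grip_width: 0.0329
finger_force: 30.0
```

Request:
move_arm --pt "0 0 0.04 0 0 0 0.8" --pt "0 0 0.03 0 0 0 0.8" --pt "0 0 0 0 0 0 0.8" --pt "0 0 0 0 0 0 0.8"

```text
time: 20.12
tcp_pos: [0.5879, 0.0741, 0.0755]
orientation: [2.222, 2.221, 0.001]
ft_force: [-0.7, 0.9, 5.3]
grip_width: 0.0331
finger_force: 30.5
```

Request:
move_arm --pt "0 0 0 0 0 0 0.55" --pt "0 0 0 0 0 0 0.5" --pt "0 0 0 0 0 0 0.45" --pt "0 0 0 0 0 0 0.35" --pt "0 0 0 0 0 0 0.2" --pt "0 0 0 0 0 0 0" --pt "0 0 0 0 0 0 0" --pt "0 0 0 0 0 0 0" --pt "0 0 0 0 0 0 0"

```text
time: 20.87
tcp_pos: [0.5877, 0.0741, 0.0748]
orientation: [-2.222, -2.221, 0.0]
ft_force: [-0.3, 0.1, 0.3]
grip_width: 0.0856
finger_force: 0.0
```

Request:
move_arm --pt "0 0 -0.3 0 0 0 0" --pt "0 0 -0.5 0 0 0 0" --pt "0 0 -0.8 0 0 0 0" --pt "0 0 -0.8 0 0 0 0" --pt "0 0 -0.8 0 0 0 0" --pt "0 0 -0.8 0 0 0 0" --pt "-0.8 0 -0.6 0 0 0 0" --pt "-0.8 0 0 0 0 0 0" --pt "-0.8 0 0 0 0 0 0" --pt "-0.8 0 0 0 0 0 0" --pt "-0.8 0 0 0 0 0 0" --pt "0 0 0 0 0 0 0"

```text
time: 21.87
tcp_pos: [0.5873, -0.0314, 0.1908]
orientation: [2.226, 2.213, -0.002]
ft_force: [-1.0, -1.1, 0.5]
grip_width: 0.0854
finger_force: 0.0
```

```bash
python3 - <<'E'
from h import *
t=vision.snapshot("top"); s=vision.snapshot("scene")
im=np.zeros((280,800,3),np.uint8)
im[:280,:400]=cv2.resize(t["frame"][130:228,120:260],(400,280),interpolation=cv2.INTER_CUBIC)
im[:280,400:]=cv2.resize(s["frame"][150:248,260:400],(400,280),interpolation=cv2.INTER_CUBIC)
cv2.imwrite("pics/c4.png",im[:,:,::-1])
E
```

```text
(no output)
```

View pics/c4.png

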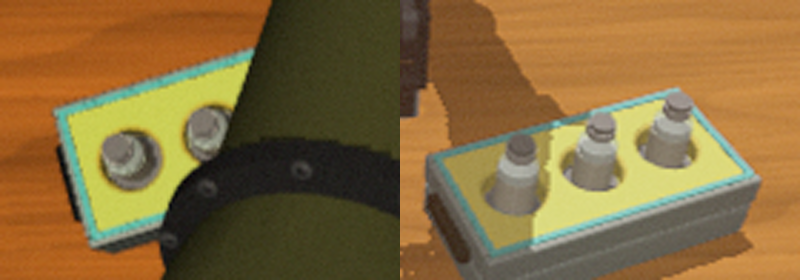

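All three vials stand upright in their wells; in the scene crop the caps are at (522,150), (600,125) and (678,105). The gripper is clear.

```bash
python3 -c "
from workcell import manip
print(manip.sign_off())"
```

```text
the job is handed in; nothing more can be done
None
```

Both loose vials stand upright on the floors of the two empty wells, the vial already in the crate was not touched, and the job is handed in; the sign-off returned no verdict.

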